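Load a block under the hold-down flap of a bench jig

TASK

Load the hold-down jig: press its pedal down with one fingertip and keep it down so that the spring-closed flap stays open, while the other fingertip pushes the aluminium block along the lane and under the flap until it is fully home against the end stop. Only then let the flap come down on the block, and leave it lying there, held by the flap. Only push the block, without lifting or tipping it, and leave the other things on the bench alone.

Things in the scene. Friction and masses are not known exactly. Their poses are not given: they have to be found in the camera images.
- jig: Steel jig bolted to the bench, turned up to 0.4 rad. Origin on the bench surface under the lane's centre line; x runs along the lane to the end stop (away from the robot), y left across the lane, z up. Base plate x -140 to 110 mm, 75 mm wide, 10 mm thick; its top is the lane floor. Two guide walls, 6 mm thick, 14 mm high, 45 mm apart. Open above and at the near end.
- stop (a point): Foot of the stop face, centre of the lane on its floor (jig x 90, y 0, z 10 mm). The stop block behind it closes the far end of the lane, top 44 mm above the bench.
- shaft (a point): Point on the axis of the flap's hinge shaft (jig x 0, y 32, z 44 mm). The shaft, 9 mm thick, runs parallel to the lane above its left wall, jig x -136 to 99 mm. It carries the pedal on its left side, over the near half, and the flap on its right, over the lane's far end.
- flap (a joint): Turn of pedal and flap, one rigid rocker, rad. 0: sprung shut, flap slanting down to the lane floor, pedal up. Grows as the pedal goes down and the flap rises. 0.45: both level, where the flap rests on a block. From 0.65 the block passes freely. 1.10: hard limit. Spring 0.07 Nm at 0 to 0.20 Nm at 1.10 (2 to 6 N on the pedal's middle); it shuts when let go. Pushing the block cannot open it.
- flap_edge (a point): Middle of the flap's free edge. The flap is an aluminium plate 4 mm thick, jig x 45 to 85 mm, reaching from the shaft 56 mm to the right across the lane; when level its underside is 30 mm above the lane floor.
- pedal_mid (a point): Middle of the pedal's top, moving with it, 32 mm from the shaft axis. Ribbed aluminium plate 4 mm thick, jig x -125 to 25 mm, 6 to 58 mm left of the shaft. Shut, this point is about 60 mm above the bench at jig y 60 mm. A fingertip may slide along it while pressing. Pressed 35 mm left of the shaft down to 26 mm above the bench, the joint reads about 1.0; to 36 mm about 0.75.
- block: Loose aluminium block flat in the near part of the lane, 70 (x, along the lane) x 40 x 30 mm high, 0.16 to 0.32 kg. Origin: centre of its underside; the near end face, to be pushed, is 35 mm before it. Home: front face on the stop, origin at jig x 55 mm; its near 25 mm then stick out from under the flap, so the pushing finger need not go under the flap.
- screwdriver: Bystander: screwdriver lying on the bench.
- brush: Bystander: bench brush lying on the bench.
- wrench: Bystander: open wrench lying on the bench.
- offcut: Bystander: loose aluminium offcut 60 x 40 x 30 mm lying on the bench beside the jig, not in its lane.
- collar: Bystander: steel ring, 56 mm across, 22 mm high.
- jar: Bystander: white jar with black cap, 60 mm across, 75 mm high, behind the jig.
- bolt: Bystander: steel bolt standing on its head, 55 mm high, behind the jig.
Not all that is in view belongs to the job. What is shaped like the block but green, purple or red is not meant.

How it is judged (in metres and radians):
On the way, in this order (a step that is already met when the one before it is completed fails the run):
1. the fingers hold the flap open while the block is still outside (value of joint flap above 0.55 rad and x of block in the frame of jig below 0.015 m and contact force between the fingers and flap above 0.3 N), for 0.1 s.
2. the block is home against the stop while the fingers still hold the flap open (x of block in the frame of jig between 0.052 and 0.058 m and value of joint flap above 0.52 rad and contact force between the fingers and flap above 0.3 N), for 0.1 s.
At the end, for the whole second after the job is handed in: The block lies flat in the lane with its front face within 3 mm of the stop, at rest, and the flap (joint 0.36 to 0.50) presses on its top with more than 0.8 N (x of block in the frame of jig between 0.052 and 0.058 m and y of block in the frame of jig between -0.006 and 0.006 m and angle between the x axis of block and the x axis of jig, either way round below 0.12 rad and height (world z) of block between 0.007 and 0.013 m and angle between block's own z axis and vertical below 0.08 rad and linear speed of block below 0.01 m/s and value of joint flap between 0.36 and 0.5 rad and contact force between flap and block above 0.8 N); the robot touches nothing.
It fails at once if the block is lifted more than 8 mm (height (world z) of block above 0.018 m).
It fails at once if the block is tipped by more than 0.2 rad (angle between block's own z axis and vertical above 0.2 rad).
It fails at once if the flap comes down on the block before it is home (x of block in the frame of jig between 0.018 and 0.05 m and contact force between flap and block above 2 N).
It fails at once if a bystander is moved more than 20 mm (distance of any of screwdriver, brush, wrench, offcut, collar, jar, bolt from where it was at the start of the episode above 0.02 m).
It also fails if it takes over 38 s, if anything falls off the work surface, if the arm or the gripper's body presses on something with over 40 N, if the wrist force passes 120 N, or if a joint passes its speed limit or range.

ROBOT

A 7-joint arm with a two-finger parallel gripper is mounted at the origin on the work surface. World frame = base frame: x ahead of the robot, y to its left, z up, the work surface at z = 0. Lengths are in m, angles in degrees, forces in N, time in s.
With the tool pointing down it reaches from about 0.35 to 0.9 m from the base axis. Payload 8.1 kg.
Tool frame: the origin (TCP) lies at the very end of the fingers, on their centre line; the grasp point (between the pads) lies 19 mm behind it (r.grip_point_offset is the distance from the TCP to the grasp point, in m); z points along the fingers, y is the line along which they close (so a half turn about z gives the same grasp; the last joint's range is limited). The gripper opens to 92 mm and grips with 3 to 60 N. Pads are 19 mm wide; open, the fingers measure 130 mm over their backs; the gripper's body (75 mm by 190 mm) begins 47 mm behind the grasp point.
Start: joints at [-5.879, 24.895, 1.432, 90.138, -0.665, 64.973, -4.303], TCP at [0.625, -0, 0.227] pointing down, gripper open.
Joint ranges: [-149.89, 149.89], [-25.12, 119.58], [-72.63, 75.52], [4.76, 147.25], [-75.54, 255.54], [6.69, 114.76], [-157.13, 157.13]. Speed limits (degrees/s): [127.2, 127.2, 172.46, 172.46, 180, 180, 180].

INTERFACE

Orientations are given as [roll, pitch, yaw] about the fixed x, y, z axes, in that order (R = Rz(yaw) Ry(pitch) Rx(roll)).
In Python, from plant import r gives the robot as it stands. The module is installed in compiled form; this text tells all that it offers.
- The arm moves only by the shell command python3 -m jog 'ROWS'. ROWS is a JSON object of lists of equal length, an entry for each row: "dp": the shift along the world's x, y, z scaled (see below), a list of three; "turn": the turn about the world's z scaled (see below); "gripper": the opening, from 0 (shut) to 1 (fully open). A call has 1 to 5 rows; each row shifts and turns the commanded pose from where the row before left it; what a row does not reach is not made up. The controller multiplies each number of a shift by 20 cm and each number of a turn by 360 degrees. A row lasts 1/12 s, in which the tool goes at most 41.7 mm and 7.16 degrees, less where a joint would pass 70% of its speed; a pose out of reach is approached as far as the arm can. A call with a number of a shift or a turn outside -1 to 1 is refused whole. A call with a gripper value outside its range is refused whole. The fingers move at their own pace and stop on an object; the grip force is fixed at half the most. Time passes only in rows, so rows that do not move let the fingers close. It gives the time, the measured TCP pose, the force, the opening and the grip force at its end, in the units of the state.
- r.get_state(): the state, without advancing time (a new reading comes with each control period).
- r.get_image(name): name is "scene" or "side" or "wrist"; returns a dict with "img" (480x640x3 uint8, red, green, blue), "fx", "fy", "cx", "cy" (pixels), "position" and "attitude" of the camera in the world. Camera axes: x right, y down, z forward; pixel columns grow to the right and rows downward; lengths in m; the calibration is good to about 2 mm. A picture is of the moment at which its call begins. There is no depth.
- r.hand_in(): hands the job in; it is judged then, once.
Trained networks look in a picture, given as the dict that the camera call returned (one of the last four; its "shot" number tells which), for a name from the list of things; names that differ only in an ending like _2 or _b are one class to them, and where a whole thing is asked for, a point or a joint stands for the part that bears it (a point fixed in the world has none). Each returns a list of dicts, best first, with "p" (0 to 1); they miss things now and then, are a little off and sometimes report something else, mostly with a low value. They report only what shows in the picture. A call takes as long as a camera call. They do not tell look-alikes from the thing itself.
- r.cut_out(query, picture): "pixels" (480x640 bool, what is visible of it).
- r.spot_point(query, picture): "point" ([x, y, z] in m, in the coordinates of the camera as it stood for that picture, good to about 4 mm: a listed point, or the origin of a listed thing).
The state is a dict: "time_s": time; "q": joint angles; "joint_vel": joint speeds; "joint_torque": joint torques, N m; "tcp_pos": TCP position; "orientation": TCP orientation; "force": force on the tool from outside, world axes, zero at the start; "wrist_torque": the same for the moment, N m; "opening": opening from 0.0 (shut) to 1.0 (fully open); "gripper_force": force on a finger pad.
Only numpy, scipy, OpenCV 4.12 (cv2) and the standard library are available. Lean on these libraries where they do the work, as an engineer would, in place of code of your own. Each camera call takes 0.05 s, during which the arm holds its last target. There are 200 camera calls.

## Working session

There is one attempt and no reset: what is moved stays moved. The work goes in short steps, Python scripts to look and compute and a shell command to move; the robot and the scene stay as the last step left them, time stands still between calls to the robot, and variables do not carry over. Pictures are saved under pics/ and viewed, at most 10 in all, crops included, and the job is handed in when it is done.

```bash
mkdir -p pics; cat > h.py <<'E'
from plant import r
import numpy as np, cv2
from scipy.spatial.transform import Rotation as R
def cam(p):
    a=np.array(p["attitude"],float)
    return a
def toW(p,pt):
    a=np.array(p["attitude"],float)
    M=a if a.shape==(3,3) else (R.from_quat(a).as_matrix() if a.size==4 else R.from_euler('xyz',a,degrees=True).as_matrix())
    return M@np.array(pt)+np.array(p["position"])
def save(p,n): cv2.imwrite('pics/'+n,p["img"][:,:,::-1])
E
python3 - <<'E'
from h import *
ps=[]
for c in ("scene","side"):
    p=r.get_image(c); save(p,c+'0.png'); print(c,p["position"],p["attitude"],p["fx"])
    for q in ("jig","stop","shaft","flap_edge","pedal_mid","block","offcut","screwdriver","brush","wrench","collar","jar","bolt"):
        for d in r.spot_point(q,p)[:3]: print(q,round(d["p"],2),toW(p,d["point"]).round(4))
print(r.get_state())
E
```

```text
scene [ 1.31014702 -0.0486649   0.99105141] [-140.7577437    -1.02712223   86.66618931] 527.9564306743174
jig 0.62 [ 0.5984 -0.0644 -0.0014]
stop 0.72 [ 0.686  -0.0812  0.0122]
stop 0.16 [ 0.5747 -0.2847  0.0047]
shaft 0.65 [ 0.6021 -0.0345  0.0431]
flap_edge 0.79 [ 0.6597 -0.092   0.018 ]
flap_edge 0.49 [0.5549 0.0012 0.0593]
pedal_mid 0.84 [0.5526 0.0006 0.0586]
pedal_mid 0.49 [ 0.7417 -0.1499 -0.0019]
block 0.89 [ 0.7435 -0.3681  0.0025]
block 0.75 [ 0.3878 -0.1591 -0.005 ]
block 0.68 [ 0.5738 -0.0589  0.0078]
offcut 0.67 [ 0.5427 -0.1629 -0.004 ]
screwdriver 0.71 [ 0.5765 -0.2811  0.0055]
screwdriver 0.21 [ 0.6026 -0.0329  0.0391]
brush 0.89 [0.6433 0.2222 0.0028]
wrench 0.69 [0.6676 0.1156 0.0009]
collar 0.89 [ 0.642  -0.1817  0.0013]
jar 0.88 [ 0.7408 -0.1506 -0.0029]
bolt 0.75 [ 0.7602 -0.0545 -0.0032]
bolt 0.15 [ 0.6082 -0.0341  0.0421]
side [0.46735227 0.79521976 0.57568044] [-1.22587752e+02 -1.76807123e-02 -1.70946580e+02] 488.6280922632583
jig 0.57 [ 0.5923 -0.0659  0.001 ]
jig 0.34 [0.5592 0.0012 0.0614]
stop 0.85 [ 0.6867 -0.0827  0.0107]
shaft 0.75 [ 0.6021 -0.0358  0.0
[... 510 characters left out ...]
': array([-5.87902143, 24.89356216,  1.43155848, 90.13664474, -0.66506868,
       64.97155575, -4.30416743]), 'joint_vel': array([-0.06988824, -0.00467355, -0.02083881, -0.00555667,  0.02637997,
       -0.03334326, -0.09297567]), 'joint_torque': array([-5.84764239e-04, -6.67654753e+01,  9.83626395e-01, -3.14805901e+01,
       -6.07523904e-02,  3.27480747e-02,  8.67571657e-05]), 'tcp_pos': array([ 6.25035948e-01, -8.61164717e-06,  2.26764721e-01]), 'orientation': array([ 1.79993482e+02, -5.98027937e-04,  8.99949410e+01]), 'force': array([-0.11651558, -1.17677297, -0.5398561 ]), 'wrist_torque': array([ 0.0004324 ,  0.03910022, -0.01546626]), 'gripper_force': 0.0, 'opening': 0.9981686720738763}
```

View pics/scene0.png

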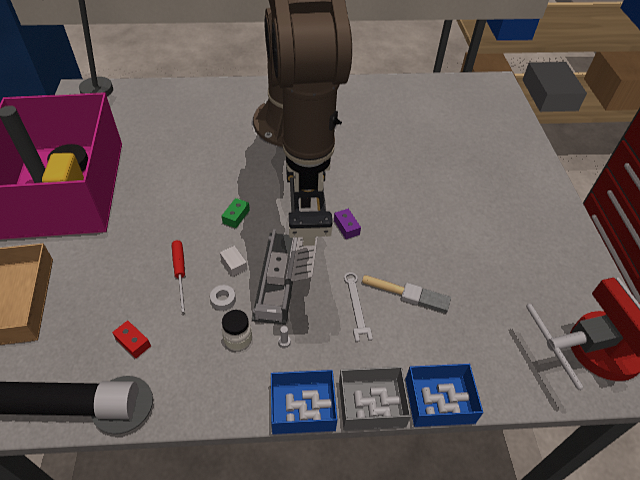

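View pics/side0.png

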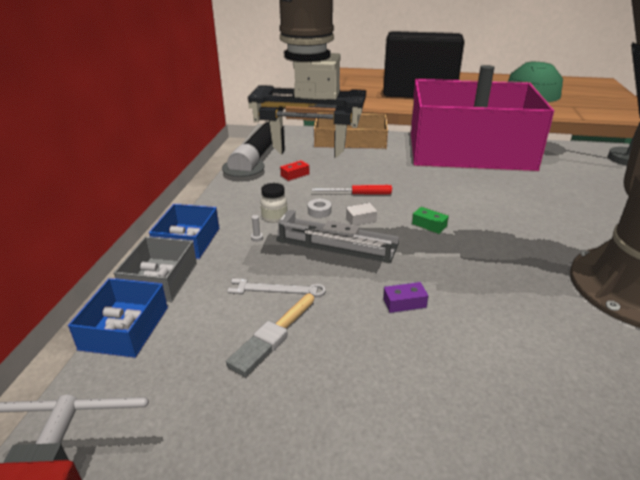

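The block candidates are the grey one in the jig lane at (275,265), green (235,212), purple (347,222), red (131,339) and the white offcut (233,261). I choose the grey one in the lane. I'll start turning the tool to line up with the jig (about -10°), then check the choice in a close crop.

```bash
python3 -m jog '{"dp":[[-0.05,-0.01,0],[-0.05,-0.01,0],[-0.05,-0.01,0],[-0.05,-0.01,0],[-0.05,-0.01,0]],"turn":[0.0195,0.0195,0.0195,0.0195,0.0195],"gripper":[0.57,0.57,0.57,0.57,0.57]}'
python3 -m jog '{"dp":[[-0.05,-0.01,0],[-0.05,-0.01,0],[-0.05,-0.01,0],[-0.05,-0.01,0],[-0.05,-0.01,0]],"turn":[0.0195,0.0195,0.0195,0.0195,0.0195],"gripper":[0.57,0.57,0.57,0.57,0.57]}'
python3 -m jog '{"dp":[[0,0,0],[0,0,0],[0,0,0],[0,0,0]],"turn":[0.0195,0.008,0,0],"gripper":[0.57,0.57,0.57,0.57]}'
python3 - <<'E'
from h import *
out=[]
for c in ("scene","wrist"):
    p=r.get_image(c); save(p,c+'1.png')
    for q in ("jig","stop","shaft","flap_edge","pedal_mid","block"):
        for d in r.spot_point(q,p)[:3]: print(c,q,round(d["p"],2),toW(p,d["point"]).round(4))
    if c=="scene": a=cv2.resize(p["img"][210:340,230:350],None,fx=4,fy=4,interpolation=cv2.INTER_CUBIC); b=a
    else: a=p["img"]; print(p["position"],p["attitude"],p["fx"])
    cv2.imwrite('pics/%s1c.png'%c,a[:,:,::-1])
s=r.get_state(); print(s['tcp_pos'],s['orientation'],s['opening'],s['q'])
E
```

```text
time_s: 1.82
tcp_pos: [0.5746, -0.0101, 0.2268]
orientation: [180.0, 0.0, 125.4]
force: [0.1, -0.2, 0.5]
opening: 0.687
gripper_force: 0.0
time_s: 2.23
tcp_pos: [0.5246, -0.0202, 0.2268]
orientation: [180.0, 0.0, 160.5]
force: [0.8, -0.6, 1.0]
opening: 0.573
gripper_force: 0.0
time_s: 2.57
tcp_pos: [0.5251, -0.0201, 0.2268]
orientation: [180.0, 0.0, 170.0]
force: [0.5, -0.0, -0.1]
opening: 0.571
gripper_force: 0.0
scene jig 0.79 [ 0.599  -0.0603 -0.    ]
scene jig 0.69 [5.547e-01 4.000e-04 5.980e-02]
scene jig 0.25 [ 0.6881 -0.0799  0.011 ]
scene stop 0.81 [ 0.6865 -0.0794  0.0119]
scene shaft 0.6 [ 0.6077 -0.0333  0.0407]
scene flap_edge 0.82 [ 0.6599 -0.09    0.0214]
scene pedal_mid 0.72 [0.5535 0.003  0.057 ]
scene block 0.81 [0.4325 0.12   0.0018]
scene block 0.81 [ 7.433e-01 -3.705e-01  7.000e-04]
scene block 0.59 [ 0.5758 -0.0587  0.0056]
wrist stop 0.95 [ 0.6843 -0.0788  0.0069]
wrist stop 0.27 [ 0.5762 -0.0594  0.0111]
wrist shaft 0.88 [ 0.6017 -0.0321  0.0448]
wrist flap_edge 0.87 [ 0.6575 -0.0915  0.0214]
wrist pedal_mid 0.9 [0.5597 0.0038 0.0641]
wrist block 0.83 [ 0.5755 -0.0606  0.013 ]
wrist block 0.79 [ 0.4363  0.1156 -0.0012]
wrist block 0.62 [ 0.3909 -0.1692 -0.0006]
[ 0.45952916 -0.00854956  0.38469654] [1.65500194e+02 1.16519071e-03 8.01003021e+01] 365.4190654071663
[ 0.5250181  -0.02001366  0.22674994] [1.79999543e+02 1.90723099e-03 1.70093916e+02] 0.5689896120921254 [  8.57961894  16.75945825 -15.48226424 102.94645264   5.05094554
  60.96258931  71.36288305]
```

View pics/scene1c.png

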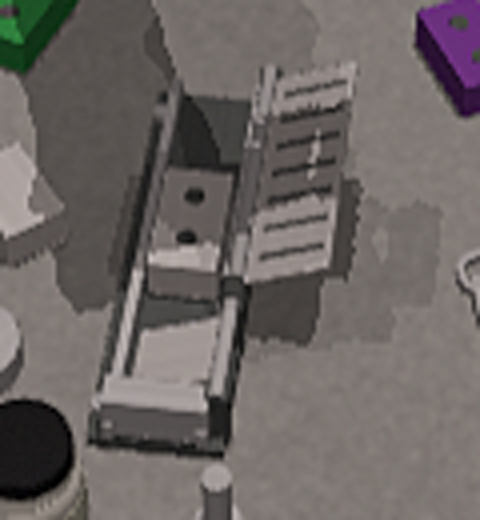

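View pics/wrist1c.png

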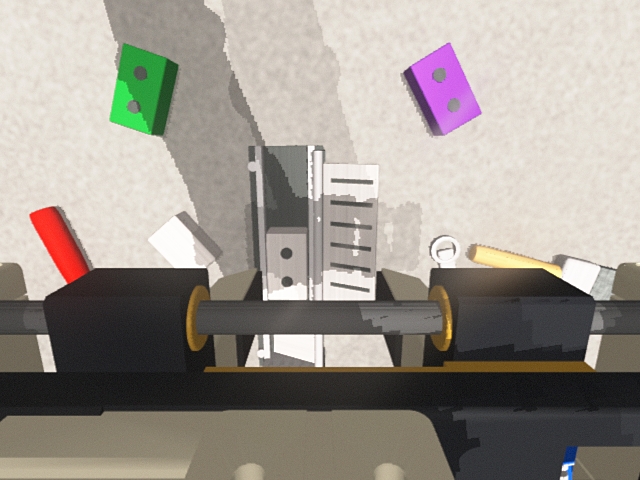

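The crop confirms it: the grey block with two holes lies in the lane at crop (195,215), the flap is shut over the far end and the ribbed pedal is on the left side. In the wrist view the block's near top edge is at about row 227 (cols 265–308), the shaft runs from (318,150) to (320,365), and the right wall from (254,148) to (262,355).

```bash
cat >> h.py <<'E'
def ray(p,u,v,z):
    a=toW(p,[(u-p["cx"])/p["fx"],(v-p["cy"])/p["fy"],1.]); o=np.array(p["position"]); d=a-o
    return o+d*(z-o[2])/d[2]
E
python3 - <<'E'
from h import *
p=r.get_image("wrist"); 
for n,u,v,z in (("shaftN",318,150,.044),("shaftF",320,365,.044),("wallN",256,150,.024),("wallF",263,340,.024),("blkL",266,227,.04),("blkR",308,227,.04),("pedN",351,165,.06),("plateN",284,146,.010)):
    print(n,ray(p,u,v,z).round(4))
cv2.imwrite('pics/w2.png',cv2.resize(p["img"][130:380,230:400],None,fx=2.4*1,fy=2.4,interpolation=cv2.INTER_CUBIC)[:,:,::-1])
E
```

```text
shaftN [ 0.4673 -0.0108  0.044 ]
shaftF [ 0.6865 -0.0469  0.044 ]
wallN [ 0.4576 -0.0696  0.024 ]
wallF [ 0.6582 -0.1056  0.024 ]
blkL [ 0.5303 -0.0729  0.04  ]
blkR [ 0.5373 -0.0328  0.04  ]
pedN [0.4845 0.0156 0.06  ]
plateN [ 0.4585 -0.0437  0.01  ]
```

View pics/w2.png

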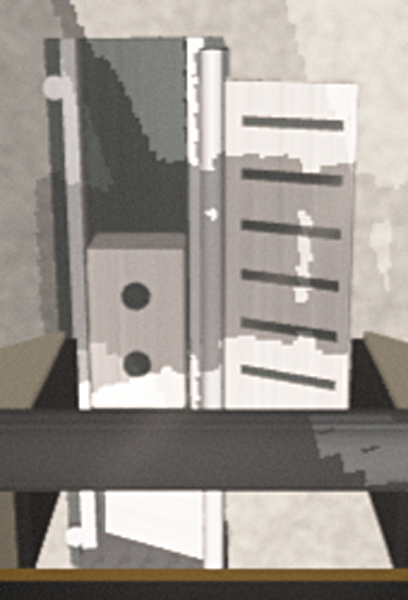

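```bash
python3 -m jog '{"dp":[[0.0,0,-0.15],[0,0,-0.15],[0,0,-0.15],[0,0,-0.15],[0,0,0]],"turn":[0,0,0,0,0],"gripper":[0.57,0.57,0.57,0.57,0.57]}'
python3 -m jog '{"dp":[[0.0,0,-0.05],[0,0,-0.05],[0,0,-0.05],[0,0,-0.05],[0,0,-0.05]],"turn":[0,0,0,0,0],"gripper":[0.57,0.57,0.57,0.57,0.57]}'
```

```text
time_s: 3.73
tcp_pos: [0.5215, -0.0203, 0.102]
orientation: [-179.9, -0.5, 170.1]
force: [-1.0, 0.3, -0.4]
opening: 0.568
gripper_force: 0.0
time_s: 4.15
tcp_pos: [0.5257, -0.02, 0.0566]
orientation: [180.0, 0.1, 170.1]
force: [-0.8, 0.8, 2.7]
opening: 0.573
gripper_force: 1.4
```

```bash
python3 -m jog '{"dp":[[0.0,0,-0.03],[0,0,-0.03],[0,0,-0.03],[0,0,-0.03],[0,0,0]],"turn":[0,0,0,0,0],"gripper":[0.57,0.57,0.57,0.57,0.57]}'
python3 - <<'E'
from h import *
p=r.get_image("side"); save(p,'side3.png')
cv2.imwrite('pics/s3.png',cv2.resize(p["img"][130:290,230:440],None,fx=3.6,fy=3.6,interpolation=cv2.INTER_CUBIC)[:,:,::-1])
for q in ("flap_edge","pedal_mid","block"):
    for d in r.spot_point(q,p)[:3]: print(q,round(d["p"],2),toW(p,d["point"]).round(4))
E
```

```text
time_s: 4.57
tcp_pos: [0.5253, -0.0204, 0.0321]
orientation: [-180.0, 0.0, 170.1]
force: [0.3, 0.5, 6.9]
opening: 0.57
gripper_force: 2.7
flap_edge 0.76 [ 0.6496 -0.1006  0.0754]
pedal_mid 0.74 [0.5594 0.0043 0.035 ]
pedal_mid 0.37 [ 0.7534 -0.0531  0.003 ]
block 0.97 [0.4287 0.1064 0.0035]
block 0.78 [ 7.402e-01 -3.722e-01  7.000e-04]
block 0.68 [ 3.866e-01 -1.652e-01 -3.000e-04]
```

View pics/s3.png

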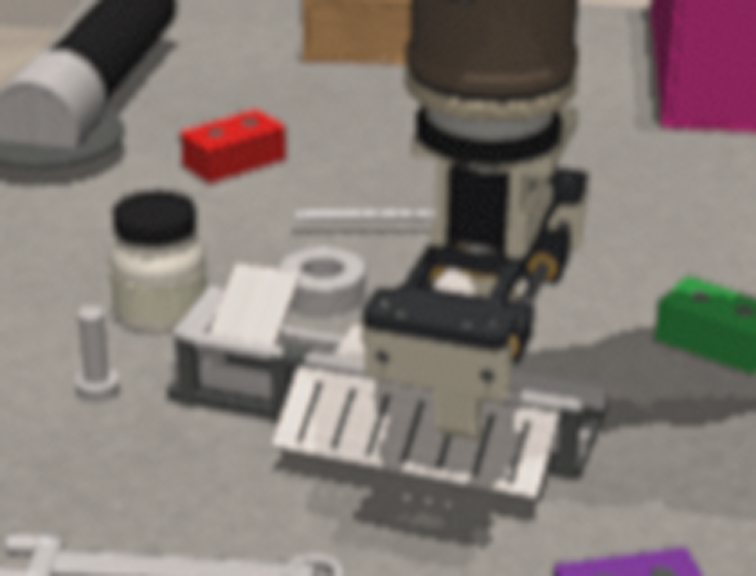

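The pedal is down (fingertip at crop (460,415)) and the flap stands open (crop (255,300), edge about 75 mm up). Next I push along the lane.

```bash
python3 -m jog '{"dp":[[0.025,-0.0045,0],[0.04,-0.007,0],[0.04,-0.007,0],[0.04,-0.007,0],[0.04,-0.007,0]],"turn":[0,0,0,0,0],"gripper":[0.57,0.57,0.57,0.57,0.57]}'
python3 -m jog '{"dp":[[0.04,-0.007,0],[0.04,-0.007,0],[0.04,-0.007,0],[0.03,-0.0053,0],[0,0,0]],"turn":[0,0,0,0,0],"gripper":[0.57,0.57,0.57,0.57,0.57]}'
python3 - <<'E'
from h import *
s=r.get_state();O=np.array([.5965,-.0655]);a=np.radians(-10)
J=lambda w:[(w[:2]-O)@[np.cos(a),np.sin(a)],(w[:2]-O)@[-np.sin(a),np.cos(a)]]
print(np.round(J(s['tcp_pos']),4),s['force'],s['wrist_torque'])
for c in ("wrist","scene","side"):
    p=r.get_image(c); save(p,c+'4.png')
    for q in ("block","stop","flap_edge"):
        for d in r.spot_point(q,p)[:4]:
            w=toW(p,d["point"]); print(c,q,round(d["p"],2),w.round(4),np.round(J(w),4))
E
```

```text
time_s: 5.18
tcp_pos: [0.5603, -0.0257, 0.0325]
orientation: [-180.0, -0.2, 170.1]
force: [-6.7, 4.7, 6.8]
opening: 0.575
gripper_force: 4.1
time_s: 5.6
tcp_pos: [0.592, -0.0311, 0.0327]
orientation: [180.0, -0.1, 170.1]
force: [-1.4, 0.9, 5.1]
opening: 0.57
gripper_force: 2.7
[-0.0104  0.0331] [-1.44983295  0.87630537  5.08436661] [0.73850911 0.20462429 0.08485359]
wrist block 0.6 [ 0.6326 -0.0722  0.0098] [ 0.0367 -0.0004]
scene block 0.92 [ 0.388  -0.1667 -0.006 ] [-0.1878 -0.1359]
scene block 0.82 [ 0.7442 -0.3697  0.0011] [ 0.1982 -0.2739]
scene block 0.8 [ 0.6328 -0.071   0.0066] [0.0367 0.0009]
scene block 0.7 [0.4353 0.1196 0.0008] [-0.1909  0.1543]
scene stop 0.66 [ 0.687  -0.0781  0.008 ] [0.0913 0.0033]
scene stop 0.63 [ 0.7588 -0.0515 -0.0008] [0.1574 0.0419]
scene flap_edge 0.73 [ 0.6045 -0.032   0.0413] [0.002  0.0344]
scene flap_edge 0.71 [ 0.6607 -0.0912  0.0687] [ 0.0677 -0.0142]
side block 0.98 [ 3.873e-01 -1.641e-01  3.000e-04] [-0.1889 -0.1335]
side block 0.95 [ 0.7421 -0.3716  0.001 ] [ 0.1965 -0.2762]
side block 0.86 [0.4286 0.1135 0.0045] [-0.1965  0.1471]
side block 0.17 [ 0.5399 -0.1686  0.0055] [-0.0378 -0.1113]
side stop 0.75 [ 0.6847 -0.0856  0.0108] [ 0.0903 -0.0045]
side stop 0.65 [0.6436 0.2232 0.0016] [-0.0038  0.2925]
```

```bash
python3 -m jog '{"dp":[[0.02,-0.0035,0],[0.02,-0.0035,0],[0.015,-0.0026,0],[0.015,-0.0026,0],[0,0,0]],"turn":[0,0,0,0,0],"gripper":[0.57,0.57,0.57,0.57,0.57]}'
python3 -m jog '{"dp":[[0.01,-0.0018,0],[0.01,-0.0018,0],[0,0,0]],"turn":[0,0,0],"gripper":[0.57,0.57,0.57]}'
```

```text
time_s: 6.62
tcp_pos: [0.6048, -0.0346, 0.0323]
orientation: [-179.9, -0.1, 170.1]
force: [-3.6, 3.2, 6.0]
opening: 0.569
gripper_force: 3.3
time_s: 6.87
tcp_pos: [0.6085, -0.0353, 0.0323]
orientation: [-179.9, -0.2, 170.1]
force: [-5.2, 2.7, 7.0]
opening: 0.572
gripper_force: 3.3
```

```bash
python3 -m jog '{"dp":[[0.008,-0.0014,0],[0,0,0]],"turn":[0,0],"gripper":[0.57,0.57]}'
python3 -m jog '{"dp":[[0.008,-0.0014,0],[0,0,0]],"turn":[0,0],"gripper":[0.57,0.57]}'
python3 -m jog '{"dp":[[0.008,-0.0014,0],[0,0,0]],"turn":[0,0],"gripper":[0.57,0.57]}'
```

```text
time_s: 7.03
tcp_pos: [0.61, -0.0356, 0.0323]
orientation: [-179.9, -0.2, 170.1]
force: [-5.0, 3.2, 6.0]
opening: 0.573
gripper_force: 3.6
time_s: 7.2
tcp_pos: [0.6102, -0.0356, 0.0321]
orientation: [-179.9, -0.3, 170.1]
force: [-8.9, 4.6, 9.1]
opening: 0.572
gripper_force: 6.4
time_s: 7.37
tcp_pos: [0.6103, -0.0357, 0.0319]
orientation: [-179.9, -0.5, 170.1]
force: [-14.0, 5.1, 13.6]
opening: 0.57
gripper_force: 8.9
```

The TCP has stopped moving and the force is climbing, so the block should be against the stop. I'll check before releasing the pedal.

```bash
python3 - <<'E'
from h import *
O=np.array([.5965,-.0655]);a=np.radians(-10)
J=lambda w:[(w[:2]-O)@[np.cos(a),np.sin(a)],(w[:2]-O)@[-np.sin(a),np.cos(a)]]
for c in ("wrist","scene"):
    p=r.get_image(c)
    for q in ("block","stop","flap_edge"):
        for d in r.spot_point(q,p)[:4]:
            w=toW(p,d["point"])
            if np.hypot(*J(w))<.12: print(c,q,round(d["p"],2),w.round(4),np.round(J(w),4))
cv2.imwrite('pics/s5.png',cv2.resize(p["img"][220:340,230:350],None,fx=5,fy=5,interpolation=cv2.INTER_CUBIC)[:,:,::-1])
print(r.get_state()['force'])
E
```

```text
wrist block 0.83 [ 0.6526 -0.0769  0.0109] [ 0.0573 -0.0015]
scene block 0.56 [ 0.6553 -0.0709  0.0082] [0.0589 0.0049]
scene stop 0.78 [ 0.6877 -0.0774  0.0109] [0.0919 0.0042]
scene flap_edge 0.93 [ 0.6598 -0.0911  0.0719] [ 0.0668 -0.0142]
[-13.88577339   5.46240641  12.72754458]
```

View pics/s5.png

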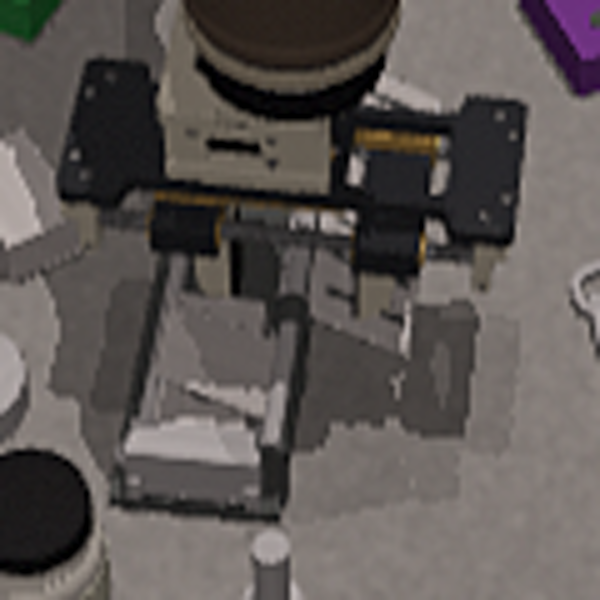

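The crop shows the block under the raised flap (around crop (210,340)), up to the stop face (190,440). The measured block x is about 57 mm with the stop at 92 mm, which means it is home. I'll back off and lift slowly.

```bash
python3 -m jog '{"dp":[[-0.02,0.0035,0],[-0.02,0.0035,0],[-0.02,0.0035,0],[0,0,0]],"turn":[0,0,0,0],"gripper":[0.57,0.57,0.57,0.57]}'
python3 -m jog '{"dp":[[0,0,0.015],[0,0,0.015],[0,0,0.015],[0,0,0.02],[0,0,0.02]],"turn":[0,0,0,0,0],"gripper":[0.57,0.57,0.57,0.57,0.57]}'
python3 -m jog '{"dp":[[0,0,0.03],[0,0,0.05],[0,0,0.1],[0,0,0.15],[0,0,0.15]],"turn":[0,0,0,0,0],"gripper":[0.57,0.57,0.57,0.57,0.57]}'
python3 -m jog '{"dp":[[-0.1,0.02,0.1],[-0.1,0.02,0.1],[-0.1,0.02,0.1],[0,0,0],[0,0,0]],"turn":[0,0,0,0,0],"gripper":[0.57,0.57,0.57,0.57,0.57]}'
python3 - <<'E'
from h import *
O=np.array([.5965,-.0655]);a=np.radians(-10)
J=lambda w:[(w[:2]-O)@[np.cos(a),np.sin(a)],(w[:2]-O)@[-np.sin(a),np.cos(a)]]
for c in ("wrist","side","scene"):
    p=r.get_image(c)
    for q in ("block","stop","flap_edge","pedal_mid"):
        for d in r.spot_point(q,p)[:4]:
            w=toW(p,d["point"])
            if np.hypot(*J(w))<.12: print(c,q,round(d["p"],2),w.round(4),np.round(J(w),4))
cv2.imwrite('pics/s6.png',cv2.resize(p["img"][220:340,230:350],None,fx=5,fy=5,interpolation=cv2.INTER_CUBIC)[:,:,::-1])
E
```

```text
time_s: 8.1
tcp_pos: [0.6041, -0.0342, 0.0335]
orientation: [180.0, 0.2, 170.1]
force: [2.6, 2.7, 4.4]
opening: 0.57
gripper_force: 2.8
time_s: 8.52
tcp_pos: [0.602, -0.0346, 0.0496]
orientation: [-179.9, -0.1, 170.1]
force: [-0.2, -0.4, -0.2]
opening: 0.571
gripper_force: 0.0
time_s: 8.93
tcp_pos: [0.6015, -0.0343, 0.1465]
orientation: [-179.9, -0.2, 170.1]
force: [1.6, 0.3, 0.4]
opening: 0.572
gripper_force: 0.0
time_s: 9.35
tcp_pos: [0.5426, -0.022, 0.2074]
orientation: [-180.0, 0.1, 170.1]
force: [-0.3, -0.3, -0.6]
opening: 0.57
gripper_force: 0.0
wrist flap_edge 0.85 [ 0.6555 -0.098   0.0422] [ 0.0637 -0.0218]
wrist pedal_mid 0.74 [0.5582 0.0086 0.0487] [-0.0506  0.0664]
wrist pedal_mid 0.69 [ 0.6554 -0.0978  0.0398] [ 0.0636 -0.0216]
wrist pedal_mid 0.42 [ 0.5411 -0.1662 -0.0018] [-0.037  -0.1088]
side block 0.63 [ 0.6467 -0.0774  0.0119] [ 0.0515 -0.003 ]
side stop 0.61 [ 0.6855 -0.0849  0.0122] [ 0.091  -0.0037]
side flap_edge 0.79 [ 0.65   -0.1038  0.0484] [ 0.0594 -0.0285]
side pedal_mid 0.72 [0.5614 0.0066 0.0485] [-0.0471  0.0649]
side pedal_mid 0.31 [ 0.6507 -0.1035  0.048 ] [ 0.06  -0.028]
scene block 0.51 [ 0.6507 -0.0754  0.0062] [ 0.0551 -0.0004]
scene stop 0.65 [ 0.6847 -0.0775  0.0074] [0.0889 0.0035]
scene flap_edge 0.87 [ 0.6577 -0.0974  0.0432] [ 0.0658 -0.0208]
scene pedal_mid 0.6 [0.5559 0.0092 0.0473] [-0.053   0.0665]
```

View pics/s6.png

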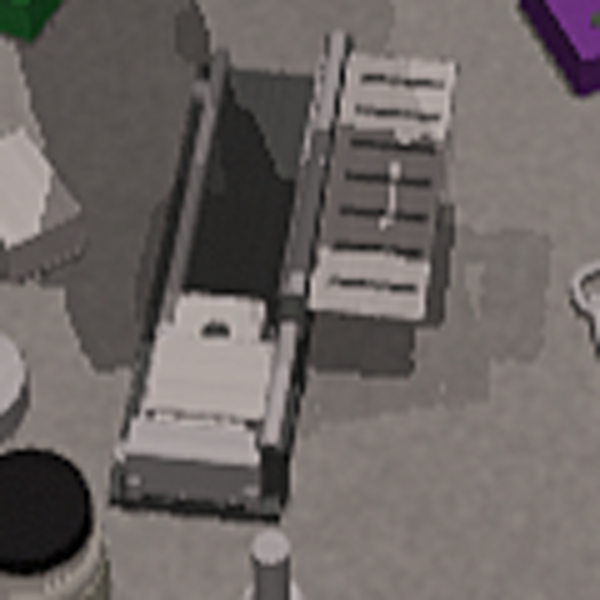

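The flap lies level on the block. About 25 mm of the near end shows (crop rows 295–340, against 73 px for the 40 mm flap), so the block is home and the gripper is clear.

```bash
python3 -c "
from plant import r
print(r.hand_in())"
```

```text
the job is handed in; nothing more can be done
None
```

I handed the job in: the block is home against the stop with the flap lying level on it and the gripper clear, at about 9.5 s on the robot's clock; the hand-in returned no verdict.

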